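# Unlock the kitchen's medicine box and hold the key turned

### The job

Open the lock of the grey steel medicine box: take the round-headed key out of the wooden key stand, push it straight down and fully home into the lock, easing it past the sticky pins, and only then turn it clockwise (seen from above) a quarter turn, as far as it goes. The lock springs back when let go, so keep gripping the key and finish while holding it turned. Leave the square-headed key in the stand and do not knock the other things about.

Things in the scene. Friction and masses are not known exactly. Their poses are not given: they have to be found in the camera images.
- key_round: The right key: plain steel, 77 mm tall, upright in a slot of the stand, blade down, 35 to 65 g. Origin at the blade's lowest point, z up to the head, y along the blade's width, x across its thickness. Blade 14 mm (y) x 5 mm (x), z 0 to 30, its lowest 8 mm rounded and narrowed; shoulder 28 x 8 mm at z 30 to 33, then stem and head. It works equally well turned by half a turn.
- key_square: The other key, to be left in the stand: same steel and height, but a straight-sided head 20 mm wide, 8 mm thick, z 40 to 77, and a blade 18 mm wide that does not fit the lock. Origin and axes as for the round-headed key.
- key_stand: Wooden stand, fixed, 56 (x) x 135 (y) x 45 mm high; origin under its centre, z up. Two upright slots, 37.5 mm either side of the centre along y, each 20 (y) x 7.5 mm (x), 36 mm deep; which key is in which varies, and stand and box may change sides. A key's shoulder rests on top, its blade's tip 15 mm above the work surface; raised 30 mm it is free.
- lockbox: Grey steel box, fixed, 152 (x) x 130 (y) x 70 mm high. Origin on the work surface straight below the lock; z up, x to the back: it spans x -40 to +112, y -65 to +65. Front of the top (x -40 to +34): a fixed deck with the lock. Behind: a lid hinged at the back that the lock raises by 0.18 rad (front edge 14 mm) as it turns. A microwave hangs 0.46 m above the back: swing across low.
- keyway (a point): Middle of the keyhole at the lock's face, 78 mm above the work surface, on the turning plug; a fixed ring 54 mm across, 2 mm lower, surrounds it. z up; slot 15 mm along this frame's y, 6 mm along its x, 36 mm deep, mouth flared by 2.5 mm; at rest the axes are parallel to the box's. The key is home when its shoulder lies on the face: its lowest point is then 30 mm below here.
- lock_plug (a joint): Turn of the lock's plug, rad: 0 at rest, growing clockwise seen from above, stop at 1.5. A spring turns it back to 0 (0.015 N m at 0, 0.09 N m at 1.5, friction 0.015). The key has about 0.1 rad of play in the slot, so the plug lags the key by that much.
- salt_shaker: Bystander, salt shaker 44 mm across, 90 mm tall; origin under its centre.
- tart_dish: Bystander, low round dish 100 mm across, 31 mm tall, between the robot and the work; origin under its centre.
- mug: Bystander, mug with spots, 82 x 114 x 91 mm, at the back; origin under its centre.
- bowl_teal: Bystander, shallow bowl 160 mm across, 38 mm tall, at the back; origin under its centre.
- pepper_mill: Bystander, wooden pepper mill 58 mm across, 170 mm tall, at the back; origin under its centre.
- key_head (a point): Middle of the round key's head, 58 mm above its blade's lowest point: a flat disc 38 mm across and 8 mm thick (along the key's x). Pinch it here across the thickness.
- lock_pins (a point): Middle of the keyhole 15 mm below the face, between two sprung, sticky pins that reach 2.5 mm into the slot from its two ends (along the keyway's y), 10 and 20 mm below the face. The blade pushes them aside with about 5 to 20 N of downward push; twisting slightly to and fro helps.

How it is judged:
By the outcome, as a careful person would: the job done as asked, in the order asked, and still so for the second after the job is handed in, while the arm keeps its last pose, push and grip.
It also fails if it takes over 51 s, if anything falls off the work surface, if the arm or the gripper's body presses on something with over 40 N, if the wrist force passes 120 N, or if a joint passes its speed limit or range.

### The arm

A 6-joint arm with a two-finger parallel gripper is mounted at the origin on a cart in front of the work surface, level with it; the furniture and walls round the work are solid. World frame = base frame: x ahead of the robot, y to its left, z up, the work surface at z = 0. Lengths are in mm, angles in rad, forces in N, time in s.
With the tool pointing down it reaches from about 375 to 750 mm from the base axis. Payload 9 kg.
Tool frame: the origin (TCP) lies on the centre line of the jaws, within the pads' length; the fingertips stand 25 mm ahead of it and the grasp point (between the pads) lies 6 mm ahead of it (manip.nose_length is the distance from the TCP to the fingertips, in mm); y points along the fingers, x is the direction in which the jaws open and shut, and the axes are right-handed (so a half turn about y gives the same grasp; the last joint's range is limited). The gripper opens to 85 mm and grips with 20 to 120 N. Pads are 22 mm wide; open, the fingers measure 114 mm over their backs; the gripper's body (76 mm by 85 mm) begins 54 mm behind the grasp point. The pads swing forward as they close: fully open they stand 13 mm farther back than shut.
Start: joints at [-1.496, 0.104, 0.097, 1.564, 0, 1.353], TCP at [173.19, -574.49, 256.331] pointing down, gripper open.
Joint ranges: [-2.99, 2.99], [-0.84, 1.86], [-1.1, 1.16], [-1.84, 2.11], [-1.51, 1.56], [-3.14, 3.14]. Speed limits (rad/s): [2.22, 2.22, 2.57, 3.14, 3.14, 3.14].

### API

Orientations are given as a 3x3 rotation matrix whose columns are the frame's x, y, z axes.
In Python, from workcell import telemetry, vision, order, manip gives the robot as it stands.
- The arm moves only by the tool carry_out, never from a script. Its argument "steps" is a list of rows, each an object with "delta_pos": the shift along the tool's x, y, z in m, a list of three; "turn": the turn, a rotation vector about the tool's x, y, z in rad, a list of three; "jaw": the finger opening in m, from 0 to 0.0854. A call has 1 to 20 rows; each row shifts and turns the commanded pose from where the row before left it, along the tool's axes as they then stand; what a row does not reach is not made up. A row lasts 1/10 s, in which the tool goes at most 50 mm and 8.59 degrees, less where a joint would pass 70% of its speed; a pose out of reach is approached as far as the arm can. A call is refused whole if a number of a shift passes 0.05 or a number of a turn 0.15, either way. A call with a gripper value outside its range is refused whole. The fingers move at their own pace and stop on an object; "force" is the grip in N (left out, the last holds). Time passes only in rows, so rows that do not move let the fingers close. It gives the time, the measured TCP pose, the force and the opening at its end, in the units of the state.
- telemetry.state(): the state, without advancing time (a new reading comes with each control period).
- vision.capture(name): name is "scene" or "top" or "wrist"; returns the picture (480x640x3 uint8, red, green, blue); there is no depth.
- vision.camera_params(name): a dict with "intrinsics" (3x3 intrinsics, pixels), "k1" (the pictures are not rectified: a ray, as slopes to the right and down, at radius r is drawn at 1 + k1 r^2 times it, then the intrinsics apply), "rvec" (rotation vector, rad) and "tvec" (3), from world to camera coordinates, as OpenCV has them. Camera axes: x right, y down, z forward; pixel columns grow to the right and rows downward; lengths in mm; the calibration is good to about 2 mm. A picture is of the moment at which its call begins: read the wrist's pose just before it. camera_params takes no time and is no camera call; for the wrist camera it gives the pose at the moment of the call.
- order.sign_off(): hands the job in, once; it reports no verdict.
Trained networks look in the newest picture that a camera, given by its name, has taken for a name from the list of things; names that differ only in an ending like _2 or _b are one class to them, and where a whole thing is asked for, a point or a joint stands for the part that bears it (a point fixed in the world has none). Each returns a list of dicts, best first, with "score" (0 to 1); they miss things now and then, are a little off and sometimes report something else, mostly with a low value. They report only what shows in the picture. A call takes as long as a camera call.
- vision.look_for(label, camera): "location" ([column, row] in pixels, amid what is visible of it).
- vision.trace(label, camera): "region" (480x640 bool, what is visible of it) and "location" ([column, row] in pixels, amid what is visible of it).
The state is a dict: "time_s": time; "joint_positions": joint angles; "joint_vel": joint speeds; "effort": joint torques, N m; "position": TCP position; "ee_rot": TCP orientation; "wrist_force": force on the tool from outside, world axes, zero at the start; "wrist_torque": the same for the moment, N m; "grip_width": finger opening in mm.
Only numpy, scipy, OpenCV 4.12 (cv2) and the standard library are available. Lean on these libraries where they do the work, as an engineer would, in place of code of your own. Each camera call takes 0.05 s, during which the arm holds its last target.

## Working session

There is one attempt and no reset: what is moved stays moved. The work goes in short steps, Python scripts to look and compute and a tool call to move; the robot and the scene stay as the last step left them, time stands still between calls to the robot, and variables do not carry over. Pictures are saved under pics/ and viewed, and the job is handed in when it is done.

Besides the shell and the picture viewer there is one more tool, called after "Call:" by a JSON object that holds its "method" and its "body". carry_out: Moves the arm, as the interface text tells. Its arguments: {"type":"object","properties":{"steps":{"type":"array"},"force":{"type":"number"}},"required":["steps"]}

```bash
mkdir -p pics; ls
cat > h.py <<'E'
import numpy as np, cv2
from workcell import telemetry, vision, order, manip
def save(n,img,s=1): cv2.imwrite('pics/'+n+'.png',img[:,:,::-1])
def ray(cam,px,p=None):
    p=p or vision.camera_params(cam)
    K=np.array(p['intrinsics'],float);k1=p['k1']
    R=cv2.Rodrigues(np.array(p['rvec'],float))[0];t=np.array(p['tvec'],float).ravel()
    d=cv2.undistortPoints(np.array([[px]],float),K,np.array([k1,0,0,0,0.]))[0,0]
    return -R.T@t, R.T@np.array([d[0],d[1],1.])
def onz(cam,px,z,p=None):
    o,d=ray(cam,px,p); return o+d*(z-o[2])/d[2]
def proj(cam,X,p=None):
    p=p or vision.camera_params(cam)
    return cv2.projectPoints(np.array(X,float).reshape(-1,3),np.array(p['rvec'],float),np.array(p['tvec'],float),np.array(p['intrinsics'],float),np.array([p['k1'],0,0,0,0.]))[0].reshape(-1,2)
E
python3 - <<'E'
from h import *
print(telemetry.state())
for c in ['scene','top','wrist']:
    save(c+'0',vision.capture(c))
    p=vision.camera_params(c);print(c,p)
for l in ['key_round','key_square','lockbox','key_stand','key_head','keyway']:
  for c in ['scene','top']:
    r=vision.look_for(l,c);print(l,c,[(np.round(x['location']),round(x['score'],2)) for x in r][:3])
E
```

```text
pics
{'time_s': 0.0, 'joint_positions': array([-1.49570976e+00,  1.04681555e-01,  9.64567239e-02,  1.56391589e+00,
       -2.11973627e-06,  1.35311395e+00]), 'joint_vel': array([0.00061197, 0.00064609, 0.00082613, 0.00026165, 0.00220503,
       0.00057678]), 'effort': array([-1.69679111e-03, -5.56931233e+01,  5.03652442e+01,  1.67293375e-02,
       -3.71596534e-04, -2.89306072e-06]), 'position': array([ 173.1574815 , -574.14621239,  255.52579969]), 'ee_rot': array([[ 2.88604381e-01, -1.02964802e-04,  9.57448432e-01],
       [-9.57447537e-01,  1.34044607e-03,  2.88604256e-01],
       [-1.31312407e-03, -9.99999096e-01,  2.88275212e-04]]), 'wrist_force': array([ 0.29393861, -0.33768261, -0.36370366]), 'wrist_torque': array([0.00481756, 0.013725  , 0.02212573]), 'grip_width': 85.46628028738424}
scene {'intrinsics': array([[554.09573366,   0.        , 317.29159572],
       [  0.        , 554.09573366, 237.36968994],
       [  0.        ,   0.        ,   1.        ]]), 'k1': -0.09854288754247721, 'rvec': array([ 1.18902578, -2.41984518,  0.89921572]), 'tvec': array([333.0573553 , 388.17013
[... 496 characters left out ...]
  ,   1.        ]]), 'k1': -0.04905593428748591, 'rvec': array([-2.34012141,  1.73999568,  0.23791023]), 'tvec': array([-597.98123299,  -34.21708438,  378.15289379])}
key_round scene [(array([245., 323.]), 0.68)]
key_round top [(array([220., 270.]), 0.45)]
key_square scene [(array([280., 310.]), 0.51)]
key_square top [(array([253., 274.]), 0.44)]
lockbox scene [(array([383., 204.]), 0.59)]
lockbox top [(array([418., 274.]), 0.82)]
key_stand scene [(array([266., 330.]), 0.96), (array([301., 239.]), 0.29)]
key_stand top []
key_head scene [(array([244., 323.]), 0.54)]
key_head top [(array([418., 285.]), 0.67), (array([226., 270.]), 0.54)]
keyway scene [(array([301., 238.]), 0.49)]
keyway top []
```

View pics/scene0.png

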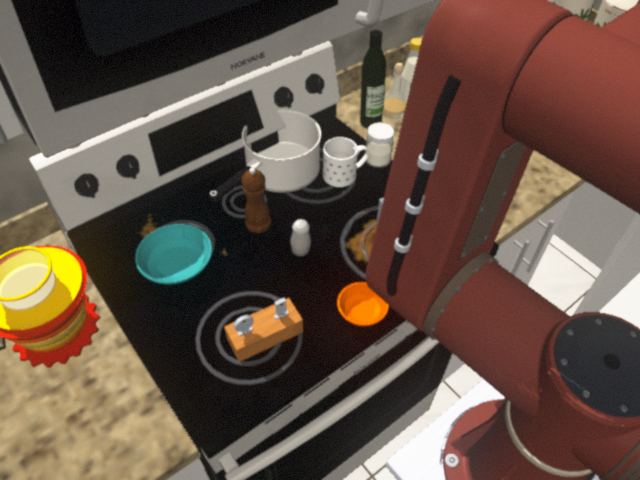

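View pics/top0.png

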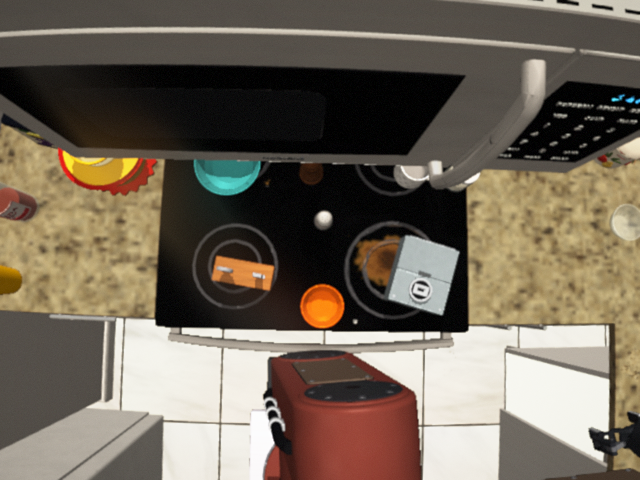

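Run:
```python
from h import *
a=cv2.imread('pics/scene0.png')[270:390,190:350]; cv2.imwrite('pics/s_st.png',cv2.resize(a,None,fx=5,fy=5,interpolation=2))
a=cv2.imread('pics/top0.png')[230:330,180:300]; cv2.imwrite('pics/t_st.png',cv2.resize(a,None,fx=6,fy=6,interpolation=2))
a=cv2.imread('pics/top0.png')[210:340,350:490]; cv2.imwrite('pics/t_bx.png',cv2.resize(a,None,fx=4,fy=4,interpolation=2))
a=cv2.imread('pics/scene0.png')[170:310,240:440]; cv2.imwrite('pics/s_bx.png',cv2.resize(a,None,fx=4,fy=4,interpolation=2))
```

```text
(no output)
```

View pics/s_st.png

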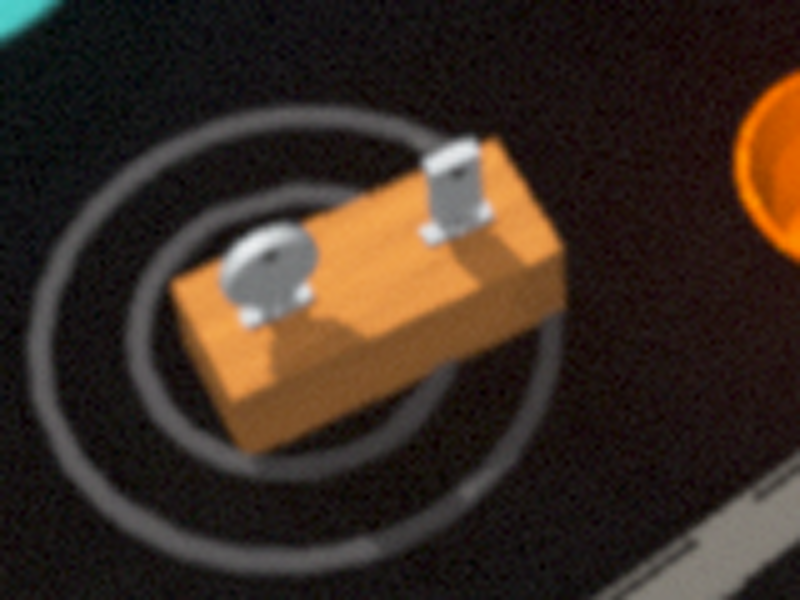

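View pics/t_st.png

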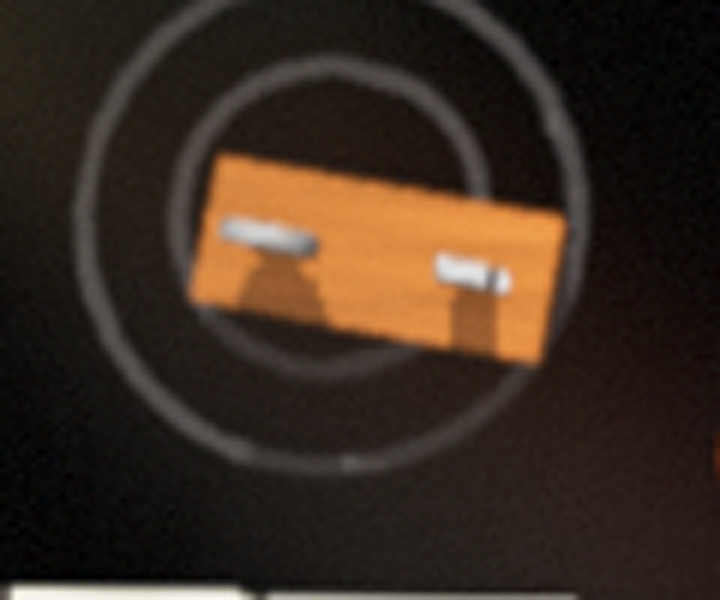

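View pics/t_bx.png

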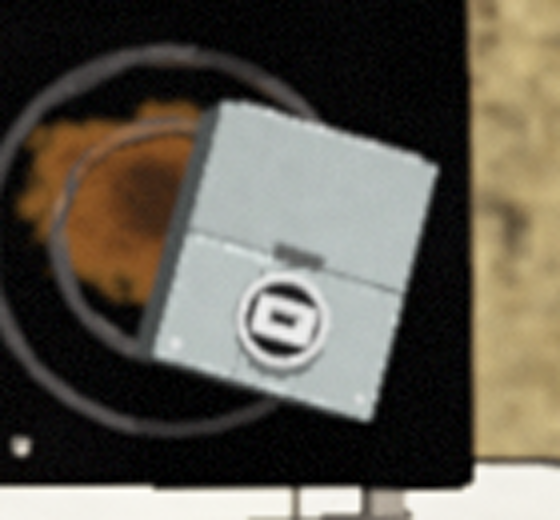

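Run:
```python
from h import *
for c,px,z in [('top',(222,270),73),('top',(262,276),73),('top',(420,289),78),('scene',(244,326),73),('scene',(281,309),73)]:
    print(c,px,np.round(onz(c,px,z),1))
# stand corners in top crop -> later
s=telemetry.state(); print(s['time_s'])
p=vision.camera_params('wrist');R=cv2.Rodrigues(p['rvec'])[0]
print('cam in tool', s['ee_rot'].T@(-R.T@p['tvec']-s['position']), 's Rtool->cam', np.round(R@s['ee_rot'],3))
print([a for a in dir(manip) if a[0]!='_'],manip.nose_length)
```

```text
top (222, 270) [475.8 224.5  73. ]
top (262, 276) [464.8 134.3  73. ]
top (420, 289) [ 443.5 -221.4   78. ]
scene (244, 326) [471.3 223.7  73. ]
scene (281, 309) [460.5 149.5  73. ]
0.75
cam in tool [  -1.3784094  -117.12814129   67.36604956] s Rtool->cam [[ 1.     0.    -0.001]
 [-0.001 -0.267 -0.964]
 [-0.     0.964 -0.267]]
['IKError', 'nose_length'] 25.0
```

Run:
```python
from h import *
st=[(218,153),(567,213),(542,364),(190,302)]
P=np.array([onz('top',(180+a/6-.4,230+b/6-.4),45)[:2] for a,b in st]);print(P.round(1),P.mean(0))
d=(P[0]-P[1])+(P[3]-P[2]);print('len',np.linalg.norm(d)/2,'y yaw',np.arctan2(d[1],d[0]),'x yaw',np.arctan2(d[1],d[0])-np.pi/2)
u=d/np.linalg.norm(d);print('round key',P.mean(0)+37.5*u,P.mean(0)-37.5*u)
st=[(172,285),(497,137),(562,245),(232,403)]
P=np.array([onz('scene',(190+a/5-.4,270+b/5-.4),45)[:2] for a,b in st]);print(P.round(1),P.mean(0))
d=(P[0]-P[1])+(P[3]-P[2]);print('len',np.linalg.norm(d)/2,'x yaw',np.arctan2(d[1],d[0])-np.pi/2)
u=d/np.linalg.norm(d);print('round key',P.mean(0)+37.5*u)
st=[(222,100),(438,165),(370,422),(150,355)]
P=np.array([onz('top',(350+a/4-.4,210+b/4-.4),70)[:2] for a,b in st]);print(P.round(1),P.mean(0))
dx=(P[0]-P[3])+(P[1]-P[2]);dy=(P[0]-P[1])+(P[3]-P[2]);print(np.linalg.norm(dx)/2,np.linalg.norm(dy)/2,np.arctan2(dx[1],dx[0]),np.arctan2(dy[1],dy[0])-np.pi/2)
u=dx/np.linalg.norm(dx);print('lock',P.mean(0)-36*u, onz('top',(420.4,289.6),77))
```

```text
[[511.  244.8]
 [491.7 109.7]
 [433.8 117.4]
 [453.6 252.9]] [472.52535281 181.19406698]
len 136.66265893245026 y yaw 1.4270303337168675 x yaw -0.14376599307802906
round key [477.89802517 218.30719662] [467.15268045 144.08093734]
[[508.8 246.9]
 [489.2 111.5]
 [434.7 121. ]
 [453.4 255.8]] [471.5328614  183.79622451]
len 136.44628882462413 x yaw -0.1406539699108449
round key [476.790011   220.92589429]
[[ 567.3 -188.9]
 [ 532.8 -315.9]
 [ 385.3 -274.8]
 [ 421.3 -148. ]] [ 476.67617171 -231.8860729 ]
152.37981906524877 131.7343810502892 -0.2727648460927456 -0.270798142493905
lock [ 442.00710099 -222.18784958] [ 442.15585361 -222.60013859   77.        ]
```

View pics/wrist0.png

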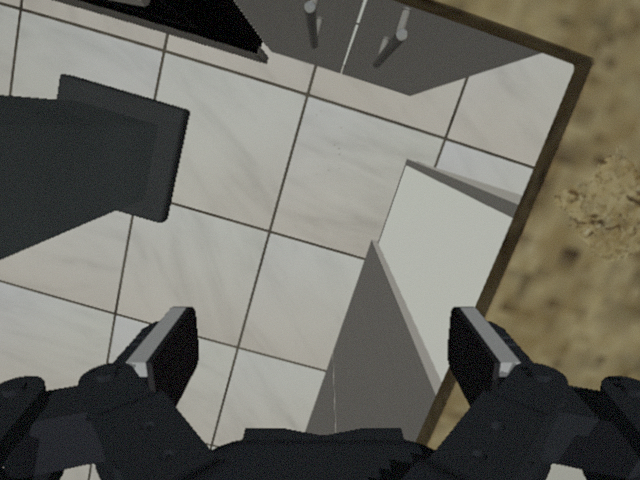

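```bash
cat > plan.py <<'E'
import numpy as np, json
# pose: (x,y,z mm, yaw of tool x), tool pointing down
def axes(yaw):
    x=np.array([np.cos(yaw),np.sin(yaw),0]);y=np.array([0,0,-1.]);return np.column_stack([x,y,np.cross(x,y)])
def plan(p0,yaw0,p1,yaw1,n,jaw=None,dec=3,ease=False):
    p=np.array(p0,float);yaw=yaw0;rows=[]
    for i in range(1,n+1):
        s=i/n
        if ease: s=s*s*(3-2*s)
        tp=np.array(p0)+(np.array(p1)-p0)*s; ty=yaw0+(yaw1-yaw0)*s
        d=np.round(axes(yaw).T@(tp-p)/1000,dec); t=round(-(ty-yaw),3)
        p=p+axes(yaw)@d*1000; yaw-=t
        r={"delta_pos":[float(v)+0. for v in d],"turn":[0,t,0]}
        if jaw is not None:r["jaw"]=jaw
        rows.append(r)
    print(json.dumps(rows).replace('"','"'));print('end',p.round(2),yaw)
    return p,yaw
def yaw_of(R): return np.arctan2(R[1,0],R[0,0])
E
python3 - <<'E'
from plan import *
a=np.array([173.2,-574.5,256.3]);b=np.array([442,-222,250])
m=a+(b-a)*.5
p,y=plan(a,-1.279,m,-1.279+2.07,14)
plan(p,y,b,2.869,14)
E
```

```text
[{"delta_pos": [-0.009, 0.0, 0.013], "turn": [0, -0.148, 0]}, {"delta_pos": [-0.008, 0.0, 0.014], "turn": [0, -0.148, 0]}, {"delta_pos": [-0.005, 0.001, 0.015], "turn": [0, -0.148, 0]}, {"delta_pos": [-0.003, 0.0, 0.015], "turn": [0, -0.147, 0]}, {"delta_pos": [0.0, 0.0, 0.016], "turn": [0, -0.148, 0]}, {"delta_pos": [0.002, 0.0, 0.016], "turn": [0, -0.148, 0]}, {"delta_pos": [0.004, 0.001, 0.015], "turn": [0, -0.148, 0]}, {"delta_pos": [0.006, 0.0, 0.015], "turn": [0, -0.148, 0]}, {"delta_pos": [0.008, 0.0, 0.013], "turn": [0, -0.148, 0]}, {"delta_pos": [0.011, 0.0, 0.012], "turn": [0, -0.148, 0]}, {"delta_pos": [0.012, 0.0, 0.011], "turn": [0, -0.147, 0]}, {"delta_pos": [0.013, 0.001, 0.009], "turn": [0, -0.148, 0]}, {"delta_pos": [0.014, 0.0, 0.006], "turn": [0, -0.148, 0]}, {"delta_pos": [0.015, 0.0, 0.004], "turn": [0, -0.148, 0]}]
end [ 307.5  -398.77  253.3 ] 0.7910000000000001
[{"delta_pos": [0.016, 0.0, 0.002], "turn": [0, -0.148, 0]}, {"delta_pos": [0.016, 0.0, 0.0], "turn": [0, -0.149, 0]}, {"delta_pos": [0.015, 0.001, -0.003], "turn": [0, -0.148, 0]}, {"delta_pos": [0.015, 0.0, -0.005], "turn": [0, -0.149, 0]}, {"delta_pos": [0.015, 0.0, -0.007], "turn": [0, -0.148, 0]}, {"delta_pos": [0.013, 0.0, -0.009], "turn": [0, -0.149, 0]}, {"delta_pos": [0.011, 0.001, -0.011], "turn": [0, -0.148, 0]}, {"delta_pos": [0.01, 0.0, -0.012], "turn": [0, -0.148, 0]}, {"delta_pos": [0.008, 0.0, -0.014], "turn": [0, -0.149, 0]}, {"delta_pos": [0.005, 0.0, -0.015], "turn": [0, -0.148, 0]}, {"delta_pos": [0.004, 0.001, -0.015], "turn": [0, -0.149, 0]}, {"delta_pos": [0.001, 0.0, -0.016], "turn": [0, -0.148, 0]}, {"delta_pos": [-0.002, 0.0, -0.016], "turn": [0, -0.149, 0]}, {"delta_pos": [-0.003, 0.0, -0.015], "turn": [0, -0.148, 0]}]
end [ 441.5  -222.28  250.3 ] 2.869
```

Call:
{"method": "carry_out", "body": {"steps": [{"delta_pos": [-0.009, 0, 0.013], "turn": [0, -0.148, 0]}, {"delta_pos": [-0.008, 0, 0.014], "turn": [0, -0.148, 0]}, {"delta_pos": [-0.005, 0.001, 0.015], "turn": [0, -0.148, 0]}, {"delta_pos": [-0.003, 0, 0.015], "turn": [0, -0.147, 0]}, {"delta_pos": [0, 0, 0.016], "turn": [0, -0.148, 0]}, {"delta_pos": [0.002, 0, 0.016], "turn": [0, -0.148, 0]}, {"delta_pos": [0.004, 0.001, 0.015], "turn": [0, -0.148, 0]}, {"delta_pos": [0.006, 0, 0.015], "turn": [0, -0.148, 0]}, {"delta_pos": [0.008, 0, 0.013], "turn": [0, -0.148, 0]}, {"delta_pos": [0.011, 0, 0.012], "turn": [0, -0.148, 0]}, {"delta_pos": [0.012, 0, 0.011], "turn": [0, -0.147, 0]}, {"delta_pos": [0.013, 0.001, 0.009], "turn": [0, -0.148, 0]}, {"delta_pos": [0.014, 0, 0.006], "turn": [0, -0.148, 0]}, {"delta_pos": [0.015, 0, 0.004], "turn": [0, -0.148, 0]}]}}

```text
$.steps[0]: bad value
```

Call:
{"method": "carry_out", "body": {"steps": [{"delta_pos": [0.016, 0, 0.002], "turn": [0, -0.148, 0]}, {"delta_pos": [0.016, 0, 0], "turn": [0, -0.149, 0]}, {"delta_pos": [0.015, 0.001, -0.003], "turn": [0, -0.148, 0]}, {"delta_pos": [0.015, 0, -0.005], "turn": [0, -0.149, 0]}, {"delta_pos": [0.015, 0, -0.007], "turn": [0, -0.148, 0]}, {"delta_pos": [0.013, 0, -0.009], "turn": [0, -0.149, 0]}, {"delta_pos": [0.011, 0.001, -0.011], "turn": [0, -0.148, 0]}, {"delta_pos": [0.01, 0, -0.012], "turn": [0, -0.148, 0]}, {"delta_pos": [0.008, 0, -0.014], "turn": [0, -0.149, 0]}, {"delta_pos": [0.005, 0, -0.015], "turn": [0, -0.148, 0]}, {"delta_pos": [0.004, 0.001, -0.015], "turn": [0, -0.149, 0]}, {"delta_pos": [0.001, 0, -0.016], "turn": [0, -0.148, 0]}, {"delta_pos": [-0.002, 0, -0.016], "turn": [0, -0.149, 0]}, {"delta_pos": [-0.003, 0, -0.015], "turn": [0, -0.148, 0]}, {"delta_pos": [0, 0, 0], "turn": [0, 0, 0]}]}}

```text
$.steps[0]: bad value
```

Run:
```python
from h import *; from plan import yaw_of
s=telemetry.state();p=vision.camera_params('wrist');im=vision.capture('wrist');save('w1',im)
np.save('w1p.npy',p,allow_pickle=True)
print(s['time_s'],s['position'],s['ee_rot'].round(4),yaw_of(s['ee_rot']),s['joint_positions'],s['joint_vel'].round(3))
for l in ['keyway','lock_pins']:
  print(l,[(x['location'],x['score']) for x in vision.look_for(l,'wrist')][:2])
```

```text
0.75 [ 173.18733196 -574.475455    256.33212988] [[ 2.887e-01 -0.000e+00  9.574e-01]
 [-9.574e-01 -1.000e-04  2.887e-01]
 [ 1.000e-04 -1.000e+00 -0.000e+00]] -1.2779635187346137 [-1.49569445e+00  1.04104020e-01  9.73068994e-02  1.56394020e+00
 -1.61405137e-05  1.35306540e+00] [-0.     0.    -0.     0.002  0.001  0.   ]
keyway []
lock_pins []
```

View pics/w1.png

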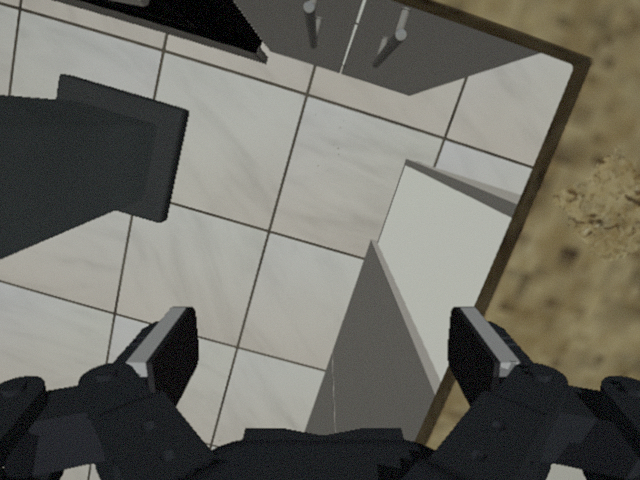

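Call:
{"method": "carry_out", "body": {"steps": [{"delta_pos": [-0.009, 0, 0.013], "turn": [0, -0.148, 0], "jaw": 0.085}, {"delta_pos": [-0.008, 0, 0.014], "turn": [0, -0.148, 0], "jaw": 0.085}, {"delta_pos": [-0.005, 0.001, 0.015], "turn": [0, -0.148, 0], "jaw": 0.085}, {"delta_pos": [-0.003, 0, 0.015], "turn": [0, -0.147, 0], "jaw": 0.085}, {"delta_pos": [0, 0, 0.016], "turn": [0, -0.148, 0], "jaw": 0.085}, {"delta_pos": [0.002, 0, 0.016], "turn": [0, -0.148, 0], "jaw": 0.085}, {"delta_pos": [0.004, 0.001, 0.015], "turn": [0, -0.148, 0], "jaw": 0.085}, {"delta_pos": [0.006, 0, 0.015], "turn": [0, -0.148, 0], "jaw": 0.085}, {"delta_pos": [0.008, 0, 0.013], "turn": [0, -0.148, 0], "jaw": 0.085}, {"delta_pos": [0.011, 0, 0.012], "turn": [0, -0.148, 0], "jaw": 0.085}, {"delta_pos": [0.012, 0, 0.011], "turn": [0, -0.147, 0], "jaw": 0.085}, {"delta_pos": [0.013, 0.001, 0.009], "turn": [0, -0.148, 0], "jaw": 0.085}, {"delta_pos": [0.014, 0, 0.006], "turn": [0, -0.148, 0], "jaw": 0.085}, {"delta_pos": [0.015, 0, 0.004], "turn": [0, -0.148, 0], "jaw": 0.085}]}}

```text
time_s: 2.3
position: [307.6, -398.1, 253.4]
ee_rot: [[0.698, 0.0, -0.716], [0.716, -0.0, 0.698], [-0.0, -1.0, -0.0]]
wrist_force: [0.1, 0.7, 0.9]
grip_width: 84.8
```

Call:
{"method": "carry_out", "body": {"steps": [{"delta_pos": [0.016, 0, 0.002], "turn": [0, -0.148, 0], "jaw": 0.085}, {"delta_pos": [0.016, 0, 0], "turn": [0, -0.149, 0], "jaw": 0.085}, {"delta_pos": [0.015, 0.001, -0.003], "turn": [0, -0.148, 0], "jaw": 0.085}, {"delta_pos": [0.015, 0, -0.005], "turn": [0, -0.149, 0], "jaw": 0.085}, {"delta_pos": [0.015, 0, -0.007], "turn": [0, -0.148, 0], "jaw": 0.085}, {"delta_pos": [0.013, 0, -0.009], "turn": [0, -0.149, 0], "jaw": 0.085}, {"delta_pos": [0.011, 0.001, -0.011], "turn": [0, -0.148, 0], "jaw": 0.085}, {"delta_pos": [0.01, 0, -0.012], "turn": [0, -0.148, 0], "jaw": 0.085}, {"delta_pos": [0.008, 0, -0.014], "turn": [0, -0.149, 0], "jaw": 0.085}, {"delta_pos": [0.005, 0, -0.015], "turn": [0, -0.148, 0], "jaw": 0.085}, {"delta_pos": [0.004, 0.001, -0.015], "turn": [0, -0.149, 0], "jaw": 0.085}, {"delta_pos": [0.001, 0, -0.016], "turn": [0, -0.148, 0], "jaw": 0.085}, {"delta_pos": [-0.002, 0, -0.016], "turn": [0, -0.149, 0], "jaw": 0.085}, {"delta_pos": [-0.003, 0, -0.015], "turn": [0, -0.148, 0], "jaw": 0.085}, {"delta_pos": [0, 0, 0], "turn": [0, 0, 0], "jaw": 0.085}]}}

```text
time_s: 3.8
position: [441.8, -220.8, 250.4]
ee_rot: [[-0.965, 0.0, -0.263], [0.263, 0.0, -0.965], [-0.0, -1.0, -0.0]]
wrist_force: [-0.4, -0.4, -0.1]
grip_width: 85.0
```

```bash
cat > look.py <<'E'
import sys,pickle
from h import *; from plan import yaw_of
n=sys.argv[1]; labs=sys.argv[2:]
s=telemetry.state();p=vision.camera_params('wrist');im=vision.capture('wrist');save(n,im)
pickle.dump((s,p),open(n+'.pkl','wb'))
print(s['time_s'],s['position'],s['ee_rot'][:,1].round(4),yaw_of(s['ee_rot']),s['joint_positions'].round(3),s['joint_vel'].round(3),s['wrist_force'].round(1),s['grip_width'])
for l in labs:
  print(l,[(x['location'],x['score']) for x in vision.look_for(l,'wrist')][:2])
E
python3 look.py w2 keyway
```

```text
3.8 [ 441.79914163 -220.84705588  250.40660743] [ 3.e-04  1.e-04 -1.e+00] 2.874962715330771 [-0.729 -0.222 -0.228  1.565  0.    -2.033] [-0.033 -0.003 -0.007 -0.002 -0.014  0.129] [-0.4 -0.4 -0.1] 84.98539158951657
keyway [([325.5, 223.3], 0.79), ([273.0, 212.8], 0.26)]
```

View pics/w2.png

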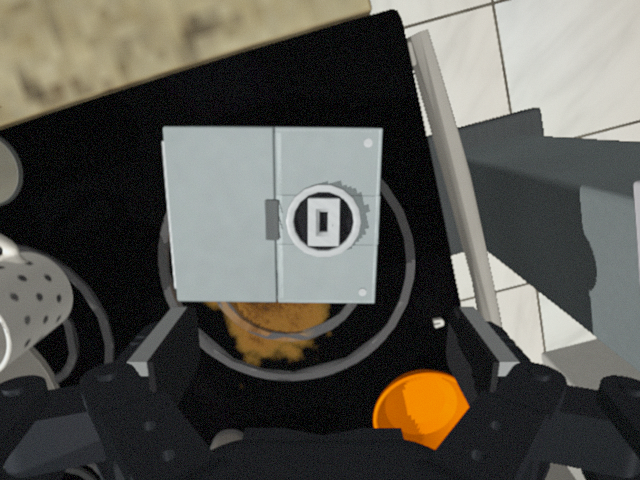

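Run:
```python
from h import *;import pickle
s,p=pickle.load(open('w2.pkl','rb'))
im=cv2.imread('pics/w2.png')[170:270,270:380];cv2.imwrite('pics/w2c.png',cv2.resize(im,None,fx=6,fy=6,interpolation=2))
print(onz('w',(322.5,222.5),78,p),onz('w',(323,220),76,p))
a=onz('w',(163,127),70,p);b=onz('w',(382,128),70,p);c=onz('w',(374,303),70,p);d=onz('w',(176,302),70,p)
for u,v in [(b,a),(c,d)]: print(np.linalg.norm(u-v),np.arctan2(*(v-u)[[1,0]]))
for u,v in [(b,c)]: print(np.linalg.norm(u-v),np.arctan2(*(v-u)[[1,0]])-np.pi/2)
```

```text
[ 441.13352977 -220.61657664   78.        ] [ 440.43755183 -221.82661553   76.        ]
150.3549310864847 -0.2751328724835782
151.90897144337129 -0.2708963362706045
129.36739082942208 -0.2778747036162894
```

View pics/w2c.png

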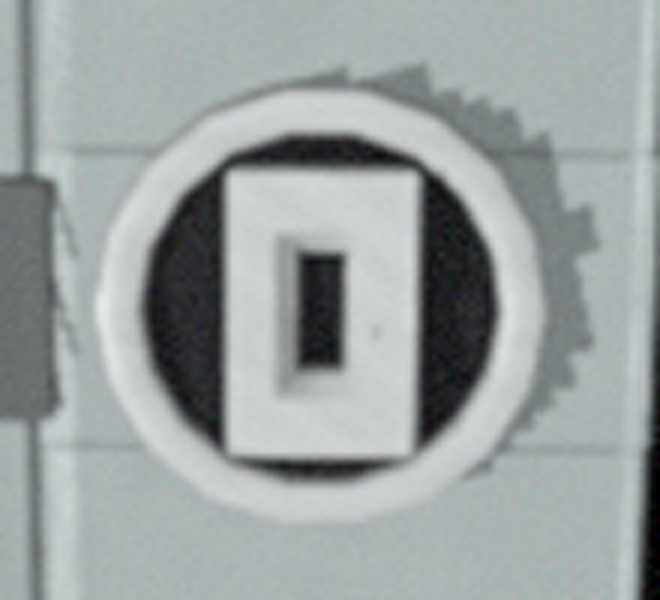

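Run:
```python
from plan import *
import re
a=np.array([441.5,-222.28,250.3]);b=np.array([477.5,219.5,250])
# bow outwards
m=np.array([500,0,250.])
p,y=plan(a,2.869,m,2.93,8,0.06)
plan(p,y,b,3.0,8,0.06)
```

```text
[{"delta_pos": [0.0, 0.0, -0.029], "turn": [0, -0.008, 0], "jaw": 0.06}, {"delta_pos": [0.001, 0.0, -0.028], "turn": [0, -0.007, 0], "jaw": 0.06}, {"delta_pos": [0.0, 0.0, -0.029], "turn": [0, -0.008, 0], "jaw": 0.06}, {"delta_pos": [-0.001, 0.0, -0.029], "turn": [0, -0.007, 0], "jaw": 0.06}, {"delta_pos": [0.0, 0.0, -0.029], "turn": [0, -0.008, 0], "jaw": 0.06}, {"delta_pos": [-0.001, 0.0, -0.028], "turn": [0, -0.008, 0], "jaw": 0.06}, {"delta_pos": [-0.001, 0.0, -0.029], "turn": [0, -0.007, 0], "jaw": 0.06}, {"delta_pos": [-0.001, 0.0, -0.029], "turn": [0, -0.008, 0], "jaw": 0.06}]
end [5.0042e+02 1.1000e-01 2.5030e+02] 2.9300000000000006
[{"delta_pos": [0.009, 0.0, -0.026], "turn": [0, -0.009, 0], "jaw": 0.06}, {"delta_pos": [0.008, 0.0, -0.026], "turn": [0, -0.009, 0], "jaw": 0.06}, {"delta_pos": [0.008, 0.0, -0.027], "turn": [0, -0.008, 0], "jaw": 0.06}, {"delta_pos": [0.008, 0.0, -0.026], "turn": [0, -0.009, 0], "jaw": 0.06}, {"delta_pos": [0.007, 0.0, -0.027], "turn": [0, -0.009, 0], "jaw": 0.06}, {"delta_pos": [0.008, 0.0, -0.026], "turn": [0, -0.008, 0], "jaw": 0.06}, {"delta_pos": [0.007, 0.0, -0.027], "turn": [0, -0.009, 0], "jaw": 0.06}, {"delta_pos": [0.007, 0.0, -0.027], "turn": [0, -0.009, 0], "jaw": 0.06}]
end [477.56 219.85 250.3 ] 3.0
```

Call:
{"method": "carry_out", "body": {"steps": [{"delta_pos": [0, 0, -0.029], "turn": [0, -0.008, 0], "jaw": 0.06}, {"delta_pos": [0.001, 0, -0.028], "turn": [0, -0.007, 0], "jaw": 0.06}, {"delta_pos": [0, 0, -0.029], "turn": [0, -0.008, 0], "jaw": 0.06}, {"delta_pos": [-0.001, 0, -0.029], "turn": [0, -0.007, 0], "jaw": 0.06}, {"delta_pos": [0, 0, -0.029], "turn": [0, -0.008, 0], "jaw": 0.06}, {"delta_pos": [-0.001, 0, -0.028], "turn": [0, -0.008, 0], "jaw": 0.06}, {"delta_pos": [-0.001, 0, -0.029], "turn": [0, -0.007, 0], "jaw": 0.06}, {"delta_pos": [-0.001, 0, -0.029], "turn": [0, -0.008, 0], "jaw": 0.06}, {"delta_pos": [0.009, 0, -0.026], "turn": [0, -0.009, 0], "jaw": 0.06}, {"delta_pos": [0.008, 0, -0.026], "turn": [0, -0.009, 0], "jaw": 0.06}, {"delta_pos": [0.008, 0, -0.027], "turn": [0, -0.008, 0], "jaw": 0.06}, {"delta_pos": [0.008, 0, -0.026], "turn": [0, -0.009, 0], "jaw": 0.06}, {"delta_pos": [0.007, 0, -0.027], "turn": [0, -0.009, 0], "jaw": 0.06}, {"delta_pos": [0.008, 0, -0.026], "turn": [0, -0.008, 0], "jaw": 0.06}, {"delta_pos": [0.007, 0, -0.027], "turn": [0, -0.009, 0], "jaw": 0.06}, {"delta_pos": [0.007, 0, -0.027], "turn": [0, -0.009, 0], "jaw": 0.06}, {"delta_pos": [0, 0, 0], "turn": [0, 0, 0], "jaw": 0.06}, {"delta_pos": [0, 0, 0], "turn": [0, 0, 0], "jaw": 0.06}]}}

```text
time_s: 5.7
position: [476.9, 219.8, 250.2]
ee_rot: [[-0.99, -0.0, -0.142], [0.142, -0.001, -0.99], [0.0, -1.0, 0.001]]
wrist_force: [0.3, 0.2, 0.7]
grip_width: 59.9
```

```bash
python3 look.py w3 key_round key_head
python3 - <<'E'
import cv2
im=cv2.imread('pics/w3.png')[130:290,240:420];cv2.imwrite('pics/w3c.png',cv2.resize(im,None,fx=4,fy=4,interpolation=2))
E
```

```text
5.7 [476.86725456 219.79503543 250.17343809] [-1.e-04 -5.e-04 -1.e+00] 2.9993055223135077 [ 0.183 -0.126 -0.142  1.555 -0.    -1.246] [-0.023 -0.007 -0.006 -0.001 -0.002 -0.012] [0.3 0.2 0.7] 59.91376200269705
key_round [([321.8, 222.6], 0.73)]
key_head [([319.6, 223.9], 0.83)]
```

View pics/w3.png

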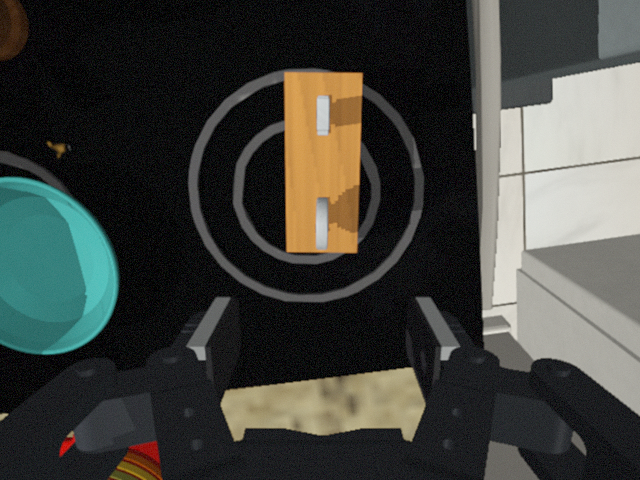

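View pics/w3c.png

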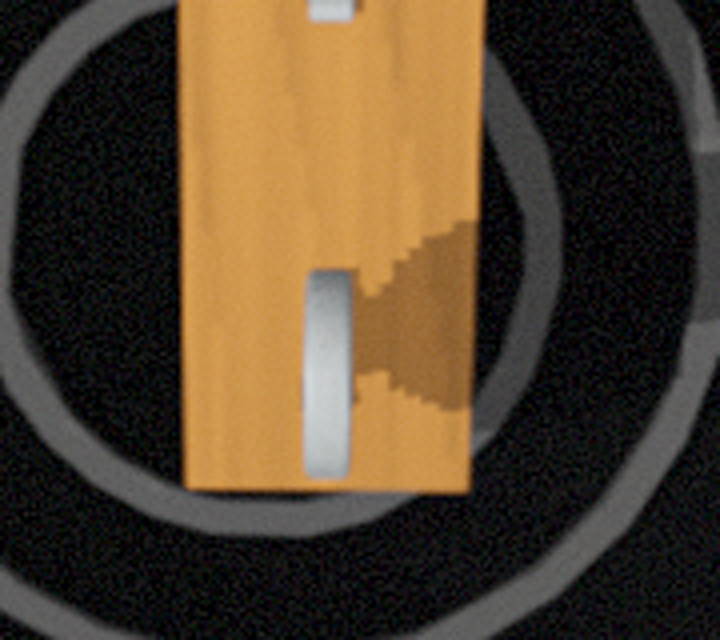

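Run:
```python
from h import *;import pickle
s,p=pickle.load(open('w3.pkl','rb'))
g=lambda a,b,z:onz('w',(240+a/4-.4,130+b/4-.4),z,p)
# model fit of disc: simulate tangents
k=g(328.5,373,73);print('head',k)
o,d=ray('w',(321.7,222.9),p);print(d/-d[2])
C=[(285.5,72.5),(362,72.5),(357,252.5),(286.5,252.5)]
P=np.array([onz('w',c,45,p)[:2] for c in C]);print(P.round(1),P.mean(0))
dd=(P[3]-P[0])+(P[2]-P[1]);u=dd/np.linalg.norm(dd);print(np.linalg.norm(dd)/2,'xyaw',np.arctan2(u[1],u[0])-np.pi/2,'key',P.mean(0)+37.5*u)
# projected disc silhouette model at candidate
best=None
yw=-0.142;ux=np.array([np.cos(yw),np.sin(yw),0]);uy=np.array([-np.sin(yw),np.cos(yw),0])
t=np.linspace(0,2*np.pi,60)
def box(c):
    pts=[c+19*np.cos(a)*uy+19*np.sin(a)*np.array([0,0,1])+sx*ux for a in t for sx in(-4,4)]
    q=proj('w',pts,p);return q.min(0),q.max(0)
from scipy.optimize import least_squares
obs=np.array([240+303/4-.4,130+268/4-.4,240+354/4-.4,130+478/4-.4])
r=least_squares(lambda v:np.r_[box(np.array([v[0],v[1],73]))[0],box(np.array([v[0],v[1],73]))[1]]-obs,[477,219]);print(r.x,r.fun)
```

```text
head [477.01482418 221.20557058  73.        ]
[ 0.035946    0.22855278 -1.        ]
[[487.9 114.1]
 [433.5 121.9]
 [453.6 255.7]
 [509.4 247.6]] [471.08504046 184.8300516 ]
135.22400865822604 xyaw -0.15437607858717328 key [476.8511765  221.88408883]
[476.96377179 221.26757543] [ 0.40604942 -0.37684149 -0.40617753  0.38770611]
```

Call:
{"method": "carry_out", "body": {"steps": [{"delta_pos": [0.0008, 0.02, -0.0014], "turn": [0, 0.005, 0], "jaw": 0.06}, {"delta_pos": [0, 0.03, 0], "turn": [0, 0, 0], "jaw": 0.06}, {"delta_pos": [0, 0.03, 0], "turn": [0, 0, 0], "jaw": 0.06}, {"delta_pos": [0, 0.03, 0], "turn": [0, 0, 0], "jaw": 0.05}, {"delta_pos": [0, 0.03, 0], "turn": [0, 0, 0], "jaw": 0.045}, {"delta_pos": [0, 0.02, 0], "turn": [0, 0, 0], "jaw": 0.04}, {"delta_pos": [0, 0.01, 0], "turn": [0, 0, 0], "jaw": 0.04}, {"delta_pos": [0, 0, 0], "turn": [0, 0, 0], "jaw": 0.04}, {"delta_pos": [0, 0, 0], "turn": [0, 0, 0], "jaw": 0.04}], "force": 80}}

```text
time_s: 6.75
position: [476.8, 221.4, 81.3]
ee_rot: [[-0.989, 0.001, -0.146], [0.146, 0.0, -0.989], [-0.001, -1.0, -0.0]]
wrist_force: [0.8, -0.2, 0.2]
grip_width: 39.8
```

```bash
python3 look.py w4 key_head
```

```text
6.75 [476.84215529 221.36967815  81.33707496] [ 1.2e-03  1.0e-04 -1.0e+00] 2.9951721380347927 [ 0.186 -0.08  -0.407  1.242 -0.    -1.239] [ 0.004 -0.007  0.011  0.001 -0.    -0.002] [ 0.8 -0.2  0.2] 39.838119511082255
key_head [([318.8, 333.0], 0.6)]
```

View pics/w4.png

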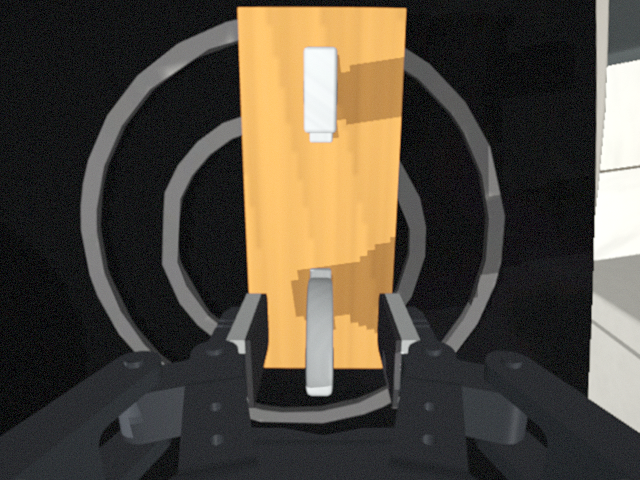

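Call:
{"method": "carry_out", "body": {"steps": [{"delta_pos": [0, 0, 0], "turn": [0, 0, 0], "jaw": 0.012}, {"delta_pos": [0, 0, 0], "turn": [0, 0, 0], "jaw": 0.003}, {"delta_pos": [0, 0, 0], "turn": [0, 0, 0], "jaw": 0.002}, {"delta_pos": [0, 0, 0], "turn": [0, 0, 0], "jaw": 0.002}, {"delta_pos": [0, 0, 0], "turn": [0, 0, 0], "jaw": 0.002}, {"delta_pos": [0, 0, 0], "turn": [0, 0, 0], "jaw": 0.002}], "force": 80}}

```text
time_s: 7.45
position: [476.6, 221.8, 80.9]
ee_rot: [[-0.989, 0.001, -0.145], [0.145, 0.0, -0.989], [-0.001, -1.0, -0.0]]
wrist_force: [-1.2, -0.5, 5.6]
grip_width: 6.4
```

```bash
python3 look.py w5 key_head
```

```text
7.45 [476.61747212 221.75872064  80.91244791] [ 1.1e-03  1.0e-04 -1.0e+00] 2.9960495213628686 [ 0.186 -0.079 -0.408  1.241 -0.    -1.239] [ 0.002  0.001 -0.001 -0.    -0.002 -0.002] [-1.2 -0.5  5.6] 6.394790329698205
key_head [([322.3, 327.7], 0.84)]
```

View pics/w5.png

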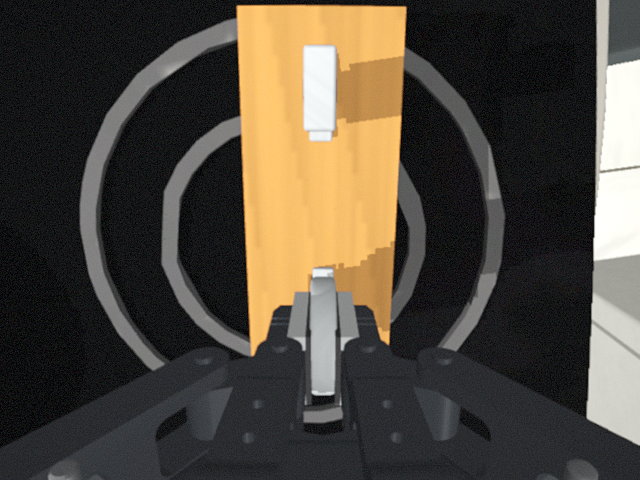

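Run:
```python
from plan import *
a=np.array([476.8,221.5,200.3]);b=np.array([441.1,-220.8,180])
m=np.array([485,0,200.])
p,y=plan(a,2.995,m,2.93,8,0.002)
plan(p,y,b,2.868,8,0.002)
```

```text
[{"delta_pos": [-0.005, 0.0, 0.027], "turn": [0, 0.008, 0], "jaw": 0.002}, {"delta_pos": [-0.005, 0.0, 0.027], "turn": [0, 0.008, 0], "jaw": 0.002}, {"delta_pos": [-0.006, 0.0, 0.028], "turn": [0, 0.008, 0], "jaw": 0.002}, {"delta_pos": [-0.006, 0.0, 0.027], "turn": [0, 0.008, 0], "jaw": 0.002}, {"delta_pos": [-0.005, 0.0, 0.027], "turn": [0, 0.009, 0], "jaw": 0.002}, {"delta_pos": [-0.007, 0.0, 0.027], "turn": [0, 0.008, 0], "jaw": 0.002}, {"delta_pos": [-0.006, 0.0, 0.027], "turn": [0, 0.008, 0], "jaw": 0.002}, {"delta_pos": [-0.007, 0.0, 0.027], "turn": [0, 0.008, 0], "jaw": 0.002}]
end [ 4.853e+02 -4.200e-01  2.003e+02] 2.93
[{"delta_pos": [0.0, 0.003, 0.028], "turn": [0, 0.008, 0], "jaw": 0.002}, {"delta_pos": [-0.001, 0.002, 0.028], "turn": [0, 0.007, 0], "jaw": 0.002}, {"delta_pos": [-0.001, 0.003, 0.028], "turn": [0, 0.008, 0], "jaw": 0.002}, {"delta_pos": [-0.001, 0.002, 0.028], "turn": [0, 0.008, 0], "jaw": 0.002}, {"delta_pos": [-0.001, 0.003, 0.028], "turn": [0, 0.008, 0], "jaw": 0.002}, {"delta_pos": [-0.002, 0.002, 0.028], "turn": [0, 0.008, 0], "jaw": 0.002}, {"delta_pos": [-0.001, 0.003, 0.029], "turn": [0, 0.007, 0], "jaw": 0.002}, {"delta_pos": [-0.002, 0.002, 0.028], "turn": [0, 0.008, 0], "jaw": 0.002}]
end [ 440.82 -221.19  180.3 ] 2.868
```

Call:
{"method": "carry_out", "body": {"steps": [{"delta_pos": [0, -0.01, 0], "turn": [0, 0, 0], "jaw": 0.002}, {"delta_pos": [0, -0.02, 0], "turn": [0, 0, 0], "jaw": 0.002}, {"delta_pos": [0, -0.02, 0], "turn": [0, 0, 0], "jaw": 0.002}, {"delta_pos": [0, -0.03, 0], "turn": [0, 0, 0], "jaw": 0.002}, {"delta_pos": [0, -0.03, 0], "turn": [0, 0, 0], "jaw": 0.002}, {"delta_pos": [0, -0.01, 0], "turn": [0, 0, 0], "jaw": 0.002}, {"delta_pos": [0, 0, 0], "turn": [0, 0, 0], "jaw": 0.002}]}}

```text
time_s: 8.25
position: [476.9, 221.8, 201.5]
ee_rot: [[-0.989, 0.002, -0.145], [0.145, 0.0, -0.989], [-0.002, -1.0, -0.001]]
wrist_force: [0.1, -1.3, -0.9]
grip_width: 6.7
```

```bash
python3 look.py w6 key_head
```

```text
8.25 [476.86154768 221.806797   201.4690106 ] [ 2.1e-03  3.0e-04 -1.0e+00] 2.9959889733885676 [ 0.186 -0.129 -0.234  1.464 -0.    -1.239] [-0.001  0.019 -0.052 -0.027 -0.001 -0.002] [ 0.1 -1.3 -0.9] 6.724888327704153
key_head [([322.0, 326.8], 0.87)]
```

View pics/w6.png

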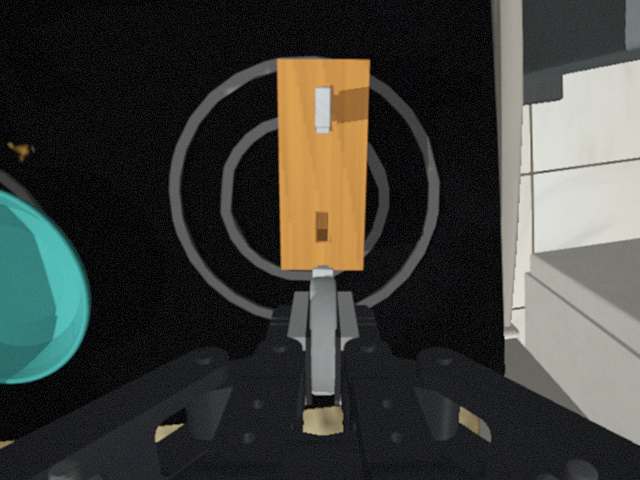

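Run:
```python
from h import *;import pickle
s,p=pickle.load(open('w6.pkl','rb'))
im=cv2.imread('pics/w6.png')[200:260,290:350];cv2.imwrite('pics/w6c.png',cv2.resize(im,None,fx=10,fy=10,interpolation=2))
print(onz('w',(321.5,227),45,p),s['position'])
C=[(278,59),(370,60),(363.5,270.5),(280.5,270)]
P=np.array([onz('w',c,45,p)[:2] for c in C]);print(P.mean(0))
dd=(P[3]-P[0])+(P[2]-P[1]);u=dd/np.linalg.norm(dd);print(np.linalg.norm(dd)/2,'xyaw',np.arctan2(u[1],u[0])-np.pi/2,'key',P.mean(0)+37.5*u)
```

```text
[477.19111844 221.42290717  45.        ] [476.86154768 221.806797   201.4690106 ]
[470.85364807 184.97708422]
135.0373228092942 xyaw -0.1558494741284162 key [476.67437309 222.02258543]
```

View pics/w6c.png

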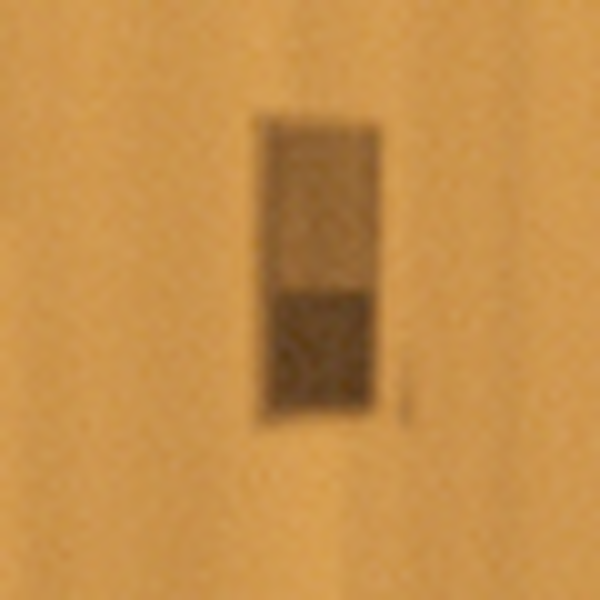

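Call:
{"method": "carry_out", "body": {"steps": [{"delta_pos": [-0.005, 0, 0.027], "turn": [0, 0.008, 0], "jaw": 0.002}, {"delta_pos": [-0.005, 0, 0.027], "turn": [0, 0.008, 0], "jaw": 0.002}, {"delta_pos": [-0.006, 0, 0.028], "turn": [0, 0.008, 0], "jaw": 0.002}, {"delta_pos": [-0.006, 0, 0.027], "turn": [0, 0.008, 0], "jaw": 0.002}, {"delta_pos": [-0.005, 0, 0.027], "turn": [0, 0.009, 0], "jaw": 0.002}, {"delta_pos": [-0.007, 0, 0.027], "turn": [0, 0.008, 0], "jaw": 0.002}, {"delta_pos": [-0.006, 0, 0.027], "turn": [0, 0.008, 0], "jaw": 0.002}, {"delta_pos": [-0.007, 0, 0.027], "turn": [0, 0.008, 0], "jaw": 0.002}, {"delta_pos": [0, 0.003, 0.028], "turn": [0, 0.008, 0], "jaw": 0.002}, {"delta_pos": [-0.001, 0.002, 0.028], "turn": [0, 0.007, 0], "jaw": 0.002}, {"delta_pos": [-0.001, 0.003, 0.028], "turn": [0, 0.008, 0], "jaw": 0.002}, {"delta_pos": [-0.001, 0.002, 0.028], "turn": [0, 0.008, 0], "jaw": 0.002}, {"delta_pos": [-0.001, 0.003, 0.028], "turn": [0, 0.008, 0], "jaw": 0.002}, {"delta_pos": [-0.002, 0.002, 0.028], "turn": [0, 0.008, 0], "jaw": 0.002}, {"delta_pos": [-0.001, 0.003, 0.029], "turn": [0, 0.007, 0], "jaw": 0.002}, {"delta_pos": [-0.002, 0.002, 0.028], "turn": [0, 0.008, 0], "jaw": 0.002}, {"delta_pos": [0, 0, 0], "turn": [0, 0, 0], "jaw": 0.002}, {"delta_pos": [0, 0, 0], "turn": [0, 0, 0], "jaw": 0.002}, {"delta_pos": [0, 0, 0], "turn": [0, 0, 0], "jaw": 0.002}]}}

```text
time_s: 10.25
position: [440.4, -220.0, 179.4]
ee_rot: [[-0.963, -0.001, -0.269], [0.269, 0.001, -0.963], [0.001, -1.0, -0.001]]
wrist_force: [-0.2, 0.1, -0.6]
grip_width: 6.9
```

```bash
python3 look.py w7 keyway
python3 - <<'E'
import cv2
im=cv2.imread('pics/w7.png')[190:340,250:400];cv2.imwrite('pics/w7c.png',cv2.resize(im,None,fx=4,fy=4,interpolation=2))
E
```

```text
10.25 [ 440.41654694 -220.03680293  179.43359738] [-0.0011  0.0012 -1.    ] 2.8696331153628947 [-0.73  -0.228 -0.361  1.439  0.    -2.029] [ 0.009 -0.006  0.008  0.002  0.    -0.002] [-0.2  0.1 -0.6] 6.9115123661278695
keyway []
```

View pics/w7c.png

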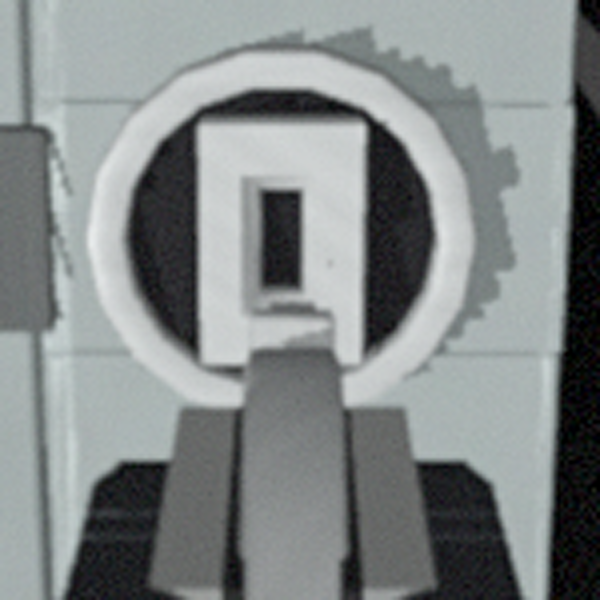

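View pics/w7.png

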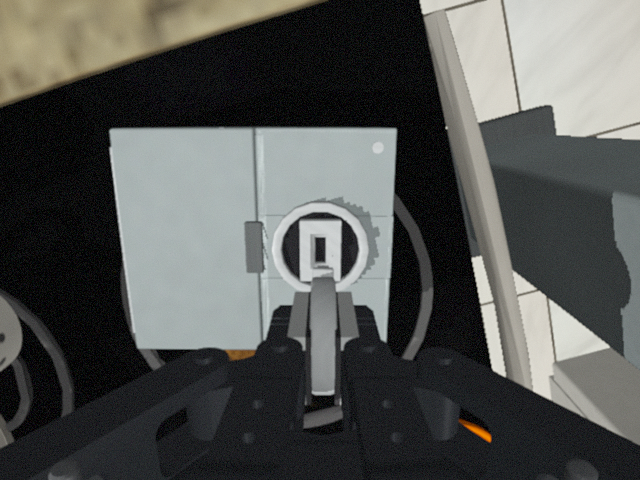

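Run:
```python
from h import *;import pickle
from plan import axes
s6,p6=pickle.load(open('w6.pkl','rb'));s,p=pickle.load(open('w7.pkl','rb'))
L=onz('w',(320.0,250),78,p);S=onz('w',(321.55,226.45),45,p6)
print(L,S)
print('slot in tool',s6['ee_rot'].T@(S-s6['position']),'lock in tool',s['ee_rot'].T@(L-s['position']))
# key tip & head geometry if key straight under TCP
# head: expected pixels vs observed with key centre at tool offset 0
for st,pp in((s6,p6),(s,p)):
  R=st['ee_rot'];c=st['position']+R@[0,7.3,0]
  q=proj('w',[c+R@[sx,-19,0] for sx in(-4,4)]+[c+R@[sx,0,19] for sx in(-4,4)]+[c+R@[sx,28,14] for sx in (-4,4)]+[c+R@[sx,25,14] for sx in (-4,4)],pp);print(q.round(1))
# box edges yaw
a=onz('w',(258,128),70,p);b=onz('w',(395,128),70,p);print(np.arctan2(*(a-b)[[1,0]]))
a=onz('w',(110,129),70,p);print(np.arctan2(*(a-b)[[1,0]]))
```

```text
[ 440.52450366 -221.14197643   78.        ] [477.10285273 221.05477885  45.        ]
slot in tool [-2.47108220e-02  1.56468922e+02  8.06819899e-01] lock in tool [ -0.53667189 101.43207865   1.11943969]
[[305.7 367.8]
 [333.8 367.8]
 [307.3 281.3]
 [332.7 281.3]
 [310.  267.2]
 [331.  267.2]
 [309.8 269.8]
 [331.2 269.8]]
[[305.2 368.3]
 [333.3 368.3]
 [306.8 281.8]
 [332.3 281.7]
 [309.7 267.6]
 [330.6 267.6]
 [309.4 270.2]
 [330.8 270.2]]
-0.2726171702544705
-0.27388673504304784
```

Call:
{"method": "carry_out", "body": {"steps": [{"delta_pos": [-0.0014, 0.01, 0.0008], "turn": [0, 0, 0], "jaw": 0.002}, {"delta_pos": [0, 0.012, 0], "turn": [0, 0, 0], "jaw": 0.002}, {"delta_pos": [0, 0.008, 0], "turn": [0, 0, 0], "jaw": 0.002}, {"delta_pos": [0, 0.002, 0], "turn": [0, 0, 0], "jaw": 0.002}, {"delta_pos": [0, 0.001, 0], "turn": [0, 0, 0], "jaw": 0.002}, {"delta_pos": [0, 0, 0], "turn": [0, 0, 0], "jaw": 0.002}]}}

```text
time_s: 10.95
position: [441.8, -222.3, 147.4]
ee_rot: [[-0.963, 0.0, -0.269], [0.269, -0.0, -0.963], [-0.0, -1.0, 0.0]]
wrist_force: [-0.0, 0.6, -0.4]
grip_width: 6.8
```

```bash
python3 look.py w8
python3 - <<'E'
import cv2
im=cv2.imread('pics/w8.png')[190:370,230:410];cv2.imwrite('pics/w8c.png',cv2.resize(im,None,fx=3.3,fy=3.3,interpolation=2))
E
```

```text
10.95 [ 441.78904724 -222.26082435  147.37685609] [ 1.e-04 -2.e-04 -1.e+00] 2.8689615665173553 [-0.731 -0.214 -0.408  1.377 -0.    -2.029] [-0.002 -0.005  0.009  0.003  0.    -0.001] [-0.   0.6 -0.4] 6.8177632046900465
```

View pics/w8c.png

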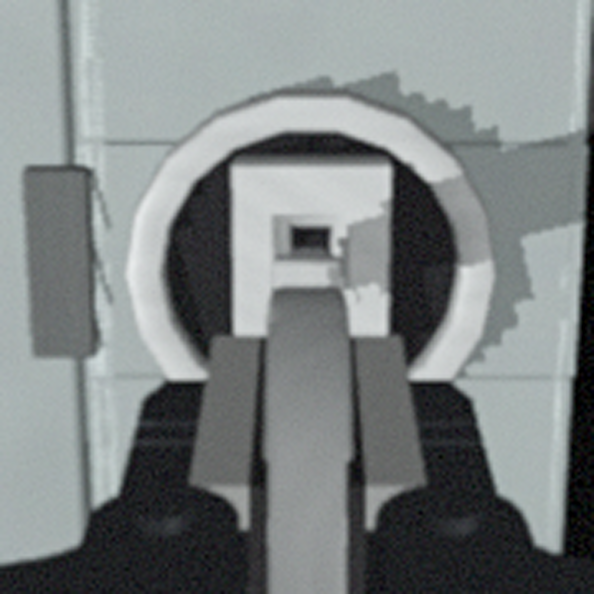

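```bash
python3 - <<'E'
from h import *;import pickle
from plan import axes
for n,top,ltop,col in(('w2',(170+88/6-.4),(170+170/6-.4),322.9),('w7',190+46/4-.4,190+120/4-.4,320),('w8',190+93/3.3-.4,190+160/3.3-.4,324)):
  s,p=pickle.load(open(n+'.pkl','rb'))
  a=onz('w',(col,top),76,p);b=onz('w',(col,ltop),78,p);R=s['ee_rot']
  print(n,'ring centre z-tool',(R.T@(a-s['position']))[2]-27,'plate far edge',(R.T@(b-s['position']))[2], 'world ring',a-27*R[:,2])
E
for i in 1 2 3; do python3 -c "
from workcell import telemetry as t
s=t.state();print(s['time_s'],s['position'])"; done
```

```text
w2 ring centre z-tool -0.3621543778027032 plate far edge 17.429031305080603 world ring [ 440.93155126 -220.21049502   76.00361007]
w7 ring centre z-tool 0.5092029358668135 plate far edge 17.943552256747353 world ring [ 440.63364034 -220.53719209   76.02232895]
w8 ring centre z-tool -1.495884083838508 plate far edge 16.442235310022973 world ring [ 440.68286544 -220.40966909   75.99585537]
11.0 [ 441.88302608 -222.35152571  147.60121076]
11.0 [ 441.88302608 -222.35152571  147.60121076]
11.0 [ 441.88302608 -222.35152571  147.60121076]
```

Call:
{"method": "carry_out", "body": {"steps": [{"delta_pos": [0, 0.001, -0.0012], "turn": [0, 0, 0], "jaw": 0.002}, {"delta_pos": [0, 0.002, 0], "turn": [0, 0, 0], "jaw": 0.002}, {"delta_pos": [0, 0.002, 0], "turn": [0, 0, 0], "jaw": 0.002}, {"delta_pos": [0, 0.002, 0], "turn": [0, 0, 0], "jaw": 0.002}, {"delta_pos": [0, 0.002, 0], "turn": [0, 0, 0], "jaw": 0.002}, {"delta_pos": [0, 0.002, 0], "turn": [0, 0, 0], "jaw": 0.002}, {"delta_pos": [0, 0, 0], "turn": [0, 0, 0], "jaw": 0.002}]}}

```text
time_s: 11.7
position: [441.9, -221.0, 135.9]
ee_rot: [[-0.963, -0.0, -0.269], [0.269, 0.0, -0.963], [0.0, -1.0, -0.0]]
wrist_force: [-1.1, 0.4, -0.7]
grip_width: 7.0
```

Call:
{"method": "carry_out", "body": {"steps": [{"delta_pos": [0, 0.002, 0], "turn": [0, 0.03, 0], "jaw": 0.002}, {"delta_pos": [0, 0.002, 0], "turn": [0, -0.06, 0], "jaw": 0.002}, {"delta_pos": [0, 0.002, 0], "turn": [0, 0.06, 0], "jaw": 0.002}, {"delta_pos": [0, 0.002, 0], "turn": [0, -0.06, 0], "jaw": 0.002}, {"delta_pos": [0, 0, 0], "turn": [0, 0.03, 0], "jaw": 0.002}]}}

```text
time_s: 12.2
position: [442.1, -221.1, 128.5]
ee_rot: [[-0.963, 0.0, -0.269], [0.269, -0.0, -0.963], [-0.0, -1.0, 0.0]]
wrist_force: [-0.7, -0.1, 1.0]
grip_width: 6.2
```

Call:
{"method": "carry_out", "body": {"steps": [{"delta_pos": [0, 0.002, 0], "turn": [0, 0.03, 0], "jaw": 0.002}, {"delta_pos": [0, 0.002, 0], "turn": [0, -0.06, 0], "jaw": 0.002}, {"delta_pos": [0, 0.002, 0], "turn": [0, 0.06, 0], "jaw": 0.002}, {"delta_pos": [0, 0.002, 0], "turn": [0, -0.06, 0], "jaw": 0.002}, {"delta_pos": [0, 0, 0], "turn": [0, 0.03, 0], "jaw": 0.002}]}}

```text
time_s: 12.7
position: [442.2, -221.2, 121.9]
ee_rot: [[-0.963, 0.001, -0.269], [0.269, -0.001, -0.963], [-0.001, -1.0, 0.001]]
wrist_force: [-4.4, 3.5, 12.2]
grip_width: 6.9
```

```bash
python3 look.py w9
python3 - <<'E'
import cv2
im=cv2.imread('pics/w9.png')[190:370,230:410];cv2.imwrite('pics/w9c.png',cv2.resize(im,None,fx=3.3,fy=3.3,interpolation=2))
E
```

```text
12.7 [ 442.24268735 -221.19231342  121.86589533] [ 6.e-04 -1.e-03 -1.e+00] 2.8690326304105875 [-0.729 -0.205 -0.447  1.328 -0.    -2.027] [-0.002  0.002 -0.003 -0.005 -0.     0.37 ] [-4.4  3.5 12.2] 6.949588265250925
```

View pics/w9c.png

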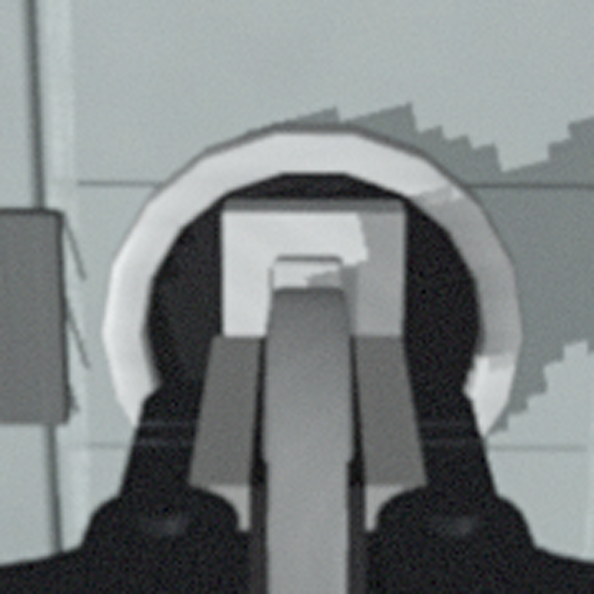

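Call:
{"method": "carry_out", "body": {"steps": [{"delta_pos": [0, 0.001, 0], "turn": [0, 0.04, 0], "jaw": 0.002}, {"delta_pos": [0, 0.001, 0], "turn": [0, -0.08, 0], "jaw": 0.002}, {"delta_pos": [0, 0.001, 0], "turn": [0, 0.08, 0], "jaw": 0.002}, {"delta_pos": [0, 0.001, 0], "turn": [0, -0.08, 0], "jaw": 0.002}, {"delta_pos": [0, 0.001, 0], "turn": [0, 0.08, 0], "jaw": 0.002}, {"delta_pos": [0, 0, 0], "turn": [0, -0.04, 0], "jaw": 0.002}]}}

```text
time_s: 13.35
position: [442.3, -221.2, 117.0]
ee_rot: [[-0.962, 0.001, -0.273], [0.273, -0.001, -0.962], [-0.001, -1.0, 0.001]]
wrist_force: [-4.4, 4.0, 11.8]
grip_width: 6.6
```

Call:
{"method": "carry_out", "body": {"steps": [{"delta_pos": [0.0005, 0.001, -0.0003], "turn": [0, 0.04, 0], "jaw": 0.002}, {"delta_pos": [0, 0.001, 0], "turn": [0, -0.08, 0], "jaw": 0.002}, {"delta_pos": [0, 0.001, 0], "turn": [0, 0.08, 0], "jaw": 0.002}, {"delta_pos": [0, 0.001, 0], "turn": [0, -0.08, 0], "jaw": 0.002}, {"delta_pos": [0, 0, 0], "turn": [0, 0.04, 0], "jaw": 0.002}, {"delta_pos": [0, 0, 0], "turn": [0, 0, 0], "jaw": 0.002}]}}

```text
time_s: 13.95
position: [442.2, -221.1, 113.7]
ee_rot: [[-0.962, 0.001, -0.272], [0.272, -0.002, -0.962], [-0.002, -1.0, 0.001]]
wrist_force: [-6.1, 4.2, 19.4]
grip_width: 6.9
```

```bash
python3 look.py w10
python3 - <<'E'
import cv2
im=cv2.imread('pics/w10.png')[190:370,230:410];cv2.imwrite('pics/w10c.png',cv2.resize(im,None,fx=3.3,fy=3.3,interpolation=2))
E
```

```text
13.95 [ 442.15939777 -221.13376421  113.70034   ] [ 0.0014 -0.0018 -1.    ] 2.866224770682286 [-0.729 -0.202 -0.459  1.312 -0.    -2.024] [-0.001  0.002 -0.     0.    -0.    -0.028] [-6.1  4.2 19.4] 6.867065886366281
```

View pics/w10c.png

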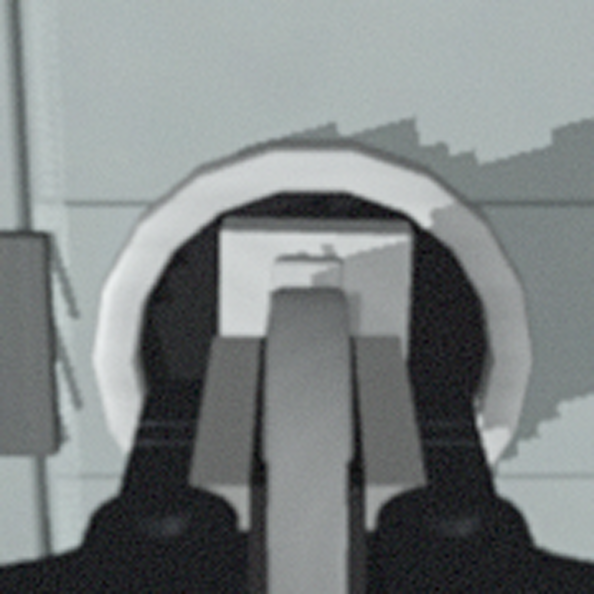

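Call:
{"method": "carry_out", "body": {"steps": [{"delta_pos": [0.0003, 0.001, -0.0002], "turn": [0, 0.04, 0], "jaw": 0.002}, {"delta_pos": [0, 0.001, 0], "turn": [0, -0.08, 0], "jaw": 0.002}, {"delta_pos": [0, 0, 0], "turn": [0, 0.08, 0], "jaw": 0.002}, {"delta_pos": [0, 0, 0], "turn": [0, -0.08, 0], "jaw": 0.002}, {"delta_pos": [0, 0, 0], "turn": [0, 0.04, 0], "jaw": 0.002}, {"delta_pos": [0, 0, 0], "turn": [0, 0, 0], "jaw": 0.002}]}}

```text
time_s: 14.6
position: [442.3, -221.2, 113.6]
ee_rot: [[-0.962, 0.002, -0.272], [0.272, -0.003, -0.962], [-0.003, -1.0, 0.002]]
wrist_force: [-10.8, 7.3, 34.8]
grip_width: 7.0
```

```bash
python3 look.py w11
python3 - <<'E'
from h import *
import pickle
ims=[cv2.resize(cv2.imread(f'pics/{n}.png')[250:300,295:350],None,fx=7,fy=7,interpolation=2) for n in('w7','w11')]
cv2.imwrite('pics/cmp.png',np.hstack(ims))
save('scene1',vision.capture('scene'))
im=cv2.imread('pics/scene1.png')[120:320,250:450];cv2.imwrite('pics/sc1.png',cv2.resize(im,None,fx=3,fy=3))
E
```

```text
14.6 [ 442.25109152 -221.15851946  113.55090397] [ 0.0023 -0.003  -1.    ] 2.866329910520855 [-7.290e-01 -2.040e-01 -4.610e-01  1.310e+00 -1.000e-03 -2.024e+00] [-0.001  0.    -0.    -0.     0.001 -0.027] [-10.8   7.3  34.8] 7.04050188083463
```

View pics/cmp.png

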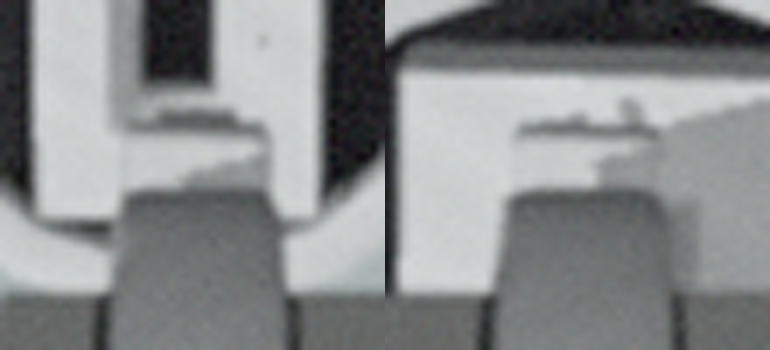

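View pics/sc1.png

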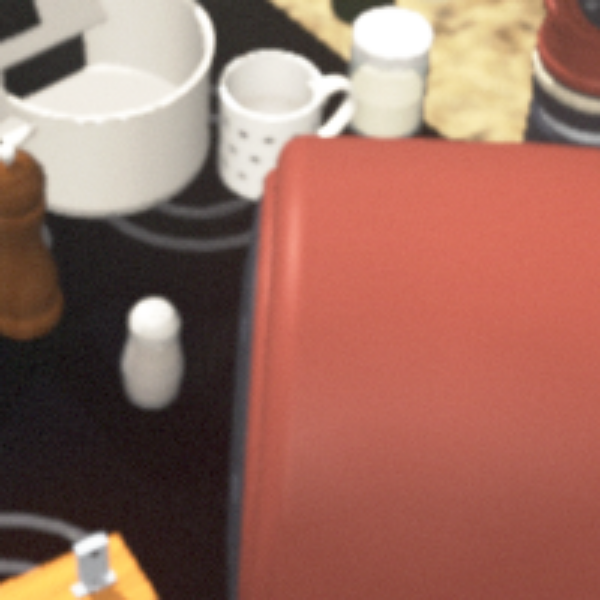

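Call:
{"method": "carry_out", "body": {"steps": [{"delta_pos": [0, -0.001, 0], "turn": [0, 0, 0], "jaw": 0.002}, {"delta_pos": [0, -0.001, 0], "turn": [0, 0, 0], "jaw": 0.002}, {"delta_pos": [0, 0, 0], "turn": [0, 0.05, 0], "jaw": 0.002}, {"delta_pos": [0, 0, 0], "turn": [0, 0.1, 0], "jaw": 0.002}, {"delta_pos": [0, 0, 0], "turn": [0, 0.1, 0], "jaw": 0.002}, {"delta_pos": [0, 0, 0], "turn": [0, 0.1, 0], "jaw": 0.002}, {"delta_pos": [0, 0, 0], "turn": [0, 0, 0], "jaw": 0.002}], "force": 100}}

```text
time_s: 15.4
position: [442.2, -221.3, 113.8]
ee_rot: [[-0.809, 0.002, -0.587], [0.587, -0.003, -0.809], [-0.003, -1.0, 0.001]]
wrist_force: [-3.3, 2.0, 18.1]
grip_width: 6.4
```

```bash
python3 look.py w12; python3 -c "
from h import *
print(telemetry.state()['wrist_torque'])"
```

```text
15.4 [ 442.24995066 -221.31080072  113.754191  ] [ 0.0022 -0.0027 -1.    ] 2.513788735520028 [-7.290e-01 -2.030e-01 -4.600e-01  1.311e+00 -1.000e-03 -1.672e+00] [-0.001  0.002  0.001 -0.001 -0.    -0.088] [-3.3  2.  18.1] 6.405072627153013
[ 0.55317115  1.01349087 -0.01729985]
```

View pics/w12.png

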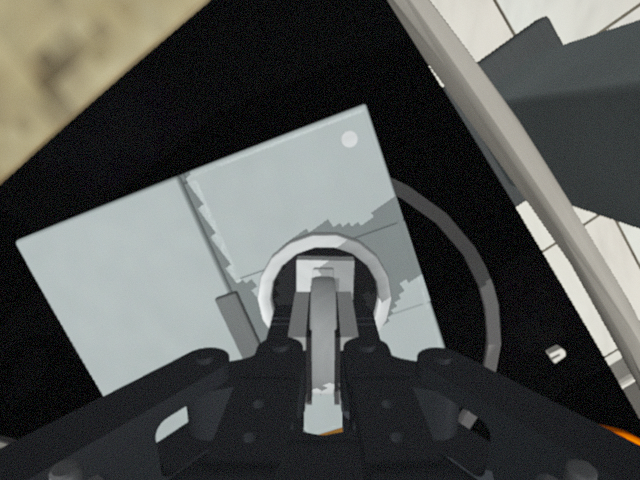

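Call:
{"method": "carry_out", "body": {"steps": [{"delta_pos": [0, 0, 0], "turn": [0, 0.1, 0], "jaw": 0.002}, {"delta_pos": [0, 0, 0], "turn": [0, 0.1, 0], "jaw": 0.002}, {"delta_pos": [0, 0, 0], "turn": [0, 0.1, 0], "jaw": 0.002}, {"delta_pos": [0, 0, 0], "turn": [0, 0.1, 0], "jaw": 0.002}, {"delta_pos": [0, 0, 0], "turn": [0, 0.1, 0], "jaw": 0.002}, {"delta_pos": [0, 0, 0], "turn": [0, 0.1, 0], "jaw": 0.002}, {"delta_pos": [0, 0, 0], "turn": [0, 0.1, 0], "jaw": 0.002}, {"delta_pos": [0, 0, 0], "turn": [0, 0, 0], "jaw": 0.002}]}}

```text
time_s: 16.25
position: [442.3, -221.8, 113.8]
ee_rot: [[-0.24, 0.002, -0.971], [0.971, -0.004, -0.24], [-0.004, -1.0, -0.001]]
wrist_force: [-5.0, -0.1, 15.7]
grip_width: 7.0
```

```bash
python3 look.py w13; python3 -c "
from h import *
print(telemetry.state()['wrist_torque'])"
```

```text
16.25 [ 442.28093075 -221.76763537  113.76970964] [ 0.0021 -0.0037 -1.    ] 1.8135581186298095 [-7.29e-01 -2.03e-01 -4.60e-01  1.31e+00 -1.00e-03 -9.72e-01] [ 0.001 -0.001 -0.001 -0.    -0.    -0.088] [-5.  -0.1 15.7] 6.958356329337767
[-0.05732668  0.92456752  0.06299039]
```

View pics/w13.png

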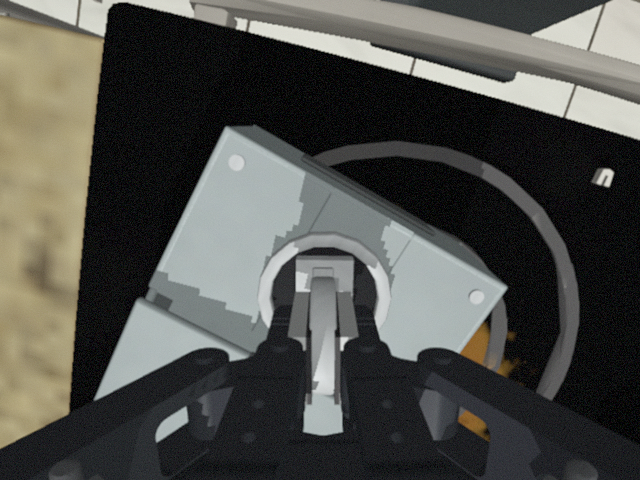

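Call:
{"method": "carry_out", "body": {"steps": [{"delta_pos": [0, 0, 0], "turn": [0, 0.1, 0], "jaw": 0.002}, {"delta_pos": [0, 0, 0], "turn": [0, 0.1, 0], "jaw": 0.002}, {"delta_pos": [0, 0, 0], "turn": [0, 0.1, 0], "jaw": 0.002}, {"delta_pos": [0, 0, 0], "turn": [0, 0.1, 0], "jaw": 0.002}, {"delta_pos": [0, 0, 0], "turn": [0, 0.1, 0], "jaw": 0.002}, {"delta_pos": [0, 0, 0], "turn": [0, 0.04, 0], "jaw": 0.002}, {"delta_pos": [0, 0, 0], "turn": [0, 0, 0], "jaw": 0.002}, {"delta_pos": [0, 0, 0], "turn": [0, 0, 0], "jaw": 0.002}]}}

```text
time_s: 17.1
position: [442.3, -221.7, 113.8]
ee_rot: [[0.29, 0.002, -0.957], [0.957, -0.004, 0.29], [-0.003, -1.0, -0.003]]
wrist_force: [-4.1, -0.3, 17.1]
grip_width: 6.1
```

```bash
python3 look.py w14; python3 -c "
from h import *
print(telemetry.state()['wrist_torque'])"
```

```text
17.1 [ 442.30193203 -221.73542329  113.7819101 ] [ 0.0022 -0.0037 -1.    ] 1.2770189782660128 [-7.29e-01 -2.03e-01 -4.60e-01  1.31e+00 -1.00e-03 -4.35e-01] [-0.001 -0.002  0.001  0.     0.003 -0.003] [-4.1 -0.3 17.1] 6.08970138017707
[-0.00985109  0.91750505  0.0426475 ]
```

View pics/w14.png

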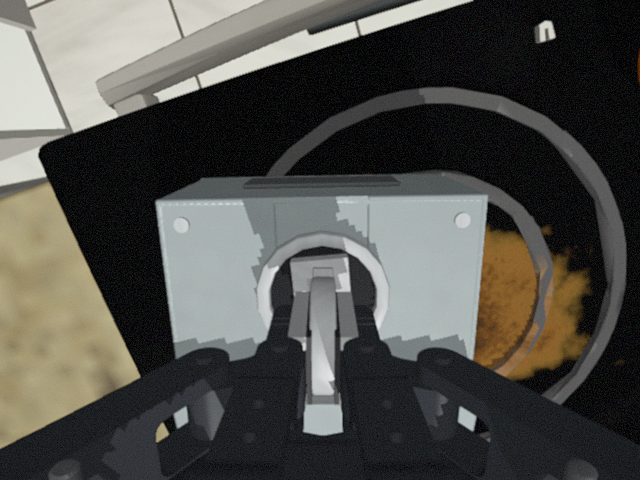

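Call:
{"method": "carry_out", "body": {"steps": [{"delta_pos": [0, 0, 0], "turn": [0, 0.04, 0], "jaw": 0.002}, {"delta_pos": [0, 0, 0], "turn": [0, 0.04, 0], "jaw": 0.002}, {"delta_pos": [0, 0, 0], "turn": [0, 0, 0], "jaw": 0.002}, {"delta_pos": [0, 0, 0], "turn": [0, 0, 0], "jaw": 0.002}]}}

```text
time_s: 17.55
position: [442.4, -221.8, 113.8]
ee_rot: [[0.365, 0.002, -0.931], [0.931, -0.004, 0.365], [-0.003, -1.0, -0.004]]
wrist_force: [-3.7, -1.9, 16.5]
grip_width: 6.6
```

```bash
python3 look.py w15
python3 - <<'E'
from h import *
print(telemetry.state()['wrist_torque'],telemetry.state()['effort'][5])
ims=[cv2.resize(cv2.imread(f'pics/{n}.png')[230:320,250:400],None,fx=5,fy=5,interpolation=2)[:300*2] for n in('w15',)]
cv2.imwrite('pics/w15c.png',ims[0])
E
```

```text
17.55 [ 442.36211179 -221.8448251   113.82660943] [ 0.0023 -0.0039 -1.    ] 1.1973901708117278 [-7.29e-01 -2.03e-01 -4.60e-01  1.31e+00 -1.00e-03 -3.56e-01] [ 0.001 -0.    -0.001 -0.     0.    -0.002] [-3.7 -1.9 16.5] 6.612811015819035
[-0.15463007  0.87960645  0.35864312] 0.37215217016637325
```

View pics/w15c.png

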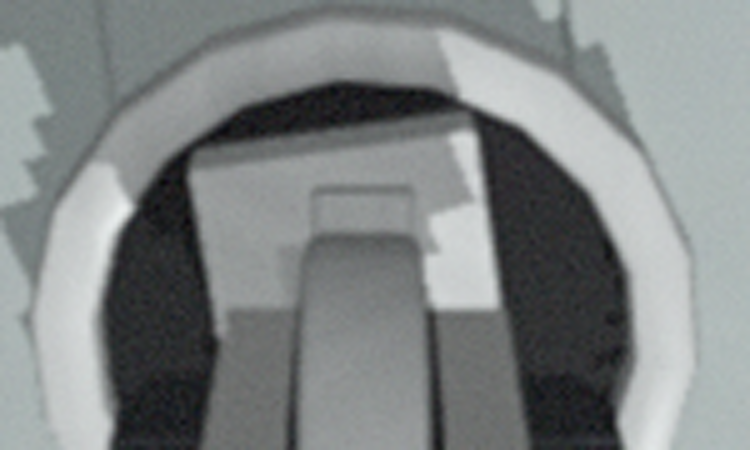

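Call:
{"method": "carry_out", "body": {"steps": [{"delta_pos": [0, 0, 0], "turn": [0, 0, 0], "jaw": 0.002}, {"delta_pos": [0, 0, 0], "turn": [0, 0, 0], "jaw": 0.002}, {"delta_pos": [0, 0, 0], "turn": [0, 0, 0], "jaw": 0.002}, {"delta_pos": [0, 0, 0], "turn": [0, 0, 0], "jaw": 0.002}, {"delta_pos": [0, 0, 0], "turn": [0, 0, 0], "jaw": 0.002}]}}

```text
time_s: 18.1
position: [442.3, -221.8, 113.8]
ee_rot: [[0.365, 0.002, -0.931], [0.931, -0.004, 0.365], [-0.003, -1.0, -0.003]]
wrist_force: [-3.8, -1.3, 15.1]
grip_width: 6.7
```

```bash
python3 look.py w16
python3 - <<'E'
from h import *
print(telemetry.state()['wrist_torque'])
save('top1',vision.capture('top'))
E
```

```text
18.1 [ 442.33772892 -221.81818088  113.79467887] [ 0.0022 -0.0039 -1.    ] 1.197499741304834 [-7.29e-01 -2.03e-01 -4.60e-01  1.31e+00 -1.00e-03 -3.56e-01] [ 0.    -0.001  0.001  0.002  0.    -0.   ] [-3.8 -1.3 15.1] 6.66948231818567
[-0.19465016  0.8889362   0.27431149]
```

View pics/top1.png

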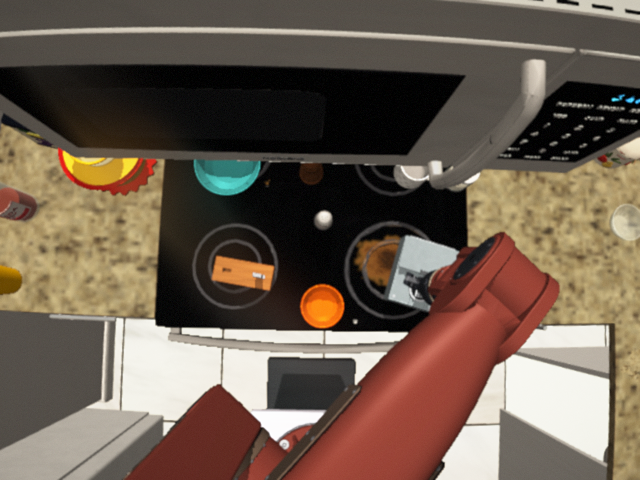

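View pics/w16.png

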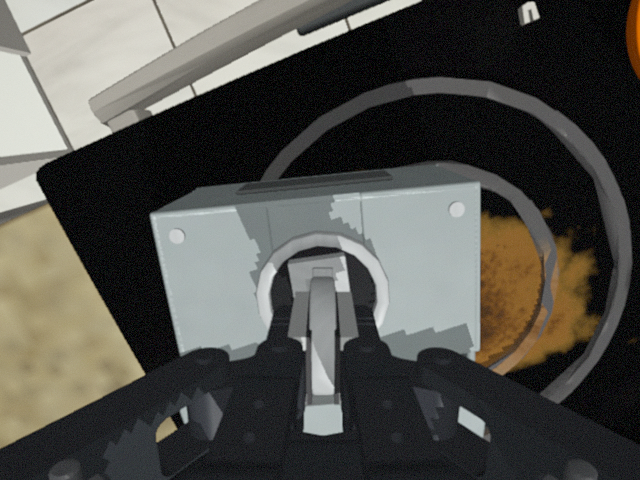

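```bash
python3 -c "
from workcell import order
print(order.sign_off())"
```

```text
the job is handed in; nothing more can be done
None
```

I took the round-headed key from the stand and eased it past the pins with small twists. Once it was home I turned it clockwise to the stop, and I handed the job in at about 18.2 s, still gripping it.

- **Fully home:** the tool stopped at 113.6 mm under a 35 N push, against an expected 113.9 mm. The wrist pictures showed no slip of the key in the jaws.
- **Turned to the stop:** the key turned about 1.67 rad. The plug lags it by about 0.14 rad in the picture, which puts it near its 1.5 rad stop. The torque rose to about 0.3 N m, well above the spring's.
- **Holding:** after half a second of holding, the angle was unchanged and the push was about 15 N down.
- **Other things:** the square key is still in the stand, and what the top picture shows of the bystanders looks unmoved. The arm hides part of the box there, and I did not see the lid's full lift.

Two things did not go cleanly:

- **Refused calls:** the first two move calls were refused because the jaw value was missing; nothing moved.
- **Key and lock positions:** the camera and arm readings disagreed by about 1 mm. I corrected for that from close wrist pictures before inserting the key.

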